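Unlock the tube mixer's keypad with its two arrow keys and start it

TASK

The blood tubes are on the roller mixer but its keypad is locked: with one fingertip on each, press the two blue arrow keys down together, hold both fully down for two full seconds, and let both come up together, so that neither arrow key goes down on its own (that would change the set speed). Then press the green START key all the way down and let it go. Do not press the red STOP key, pick up nothing, and leave the tubes and everything else on the table where they are.

Things in the scene. Friction and masses are not known exactly. Their poses are not given: they have to be found in the camera images.
- mixer: tube roller mixer, fixed, off-white, 240 (x) x 360 (y) x 104 (z) mm; origin at the centre of its underside on the table, +x to its back. Its front (-x) strip is a control panel sloping 15 degrees to face up and towards the robot; four round keys stand there in one row along y, 81 mm in front of the origin. Behind the row (40 mm on) lie five rollers along y, tops 97 mm above the table
- key_minus_top (a point): centre of the flat top of the down-arrow key (blue, white triangle, left of the display as the robot sees it (mixer +y)), at y = +30 mm of the mixer, 80 mm above the table; round cap 24 mm across, 9 mm above the panel when up, 4 mm when down; the point moves with the key; z points straight out of the sloping panel, y along the key row (mixer +y)
- key_minus (a joint): travel of the down-arrow key into the panel along its own -z: 0 up, 0.005 m fully down; sprung, begins to move at 1.2 N and is fully down at 4 N; comes up by itself when let go
- key_plus_top (a point): centre of the flat top of the up-arrow key (blue, white triangle, right of the display as the robot sees it (mixer -y)), at y = -30 mm of the mixer, 80 mm above the table; round cap 24 mm across, 9 mm above the panel when up, 4 mm when down; the point moves with the key; z points straight out of the sloping panel, y along the key row (mixer +y)
- key_plus (a joint): travel of the up-arrow key into the panel along its own -z: 0 up, 0.005 m fully down; sprung, begins to move at 1.2 N and is fully down at 4 N; comes up by itself when let go
- key_start_top (a point): centre of the flat top of the START key (green, white triangle, at the right end of the row as the robot sees it (mixer -y)), at y = -95 mm of the mixer, 80 mm above the table; round cap 24 mm across, 9 mm above the panel when up, 4 mm when down; the point moves with the key; z points straight out of the sloping panel, y along the key row (mixer +y)
- key_start (a joint): travel of the START key into the panel along its own -z: 0 up, 0.005 m fully down; sprung, begins to move at 1.2 N and is fully down at 4 N; comes up by itself when let go
- key_stop_top (a point): centre of the flat top of the STOP key (red, white square, at the left end of the row as the robot sees it (mixer +y)), at y = +95 mm of the mixer, 80 mm above the table; round cap 24 mm across, 9 mm above the panel when up, 4 mm when down; the point moves with the key; z points straight out of the sloping panel, y along the key row (mixer +y)
- key_stop (a joint): travel of the STOP key into the panel along its own -z: 0 up, 0.005 m fully down; sprung, begins to move at 1.2 N and is fully down at 4 N; comes up by itself when let go
- tube_a: blood tube with purple cap, 13 mm thick (cap 14 mm), 75 mm long, lying loose along the mixer's y in a groove between two rollers, its top 103 mm above the table; origin at its middle, y towards its cap; to be left alone
- tube_b: blood tube with purple cap, 13 mm thick (cap 14 mm), 75 mm long, lying loose along the mixer's y in a groove between two rollers, its top 103 mm above the table; origin at its middle, y towards its cap; to be left alone
- rack: white rack 200 x 110 mm full of purple-capped tubes, 90 mm high, standing to the right of the mixer; loose; origin at the centre of its underside; to be left alone
- sharps: yellow sharps tub with pink lid and raised flap, 192 mm across and 245 mm high, standing at one side of the table; loose; origin at the centre of its underside; to be left alone
- sanitizer: pump bottle, 64 mm across and 168 mm high, standing to the left of the mixer; loose; origin at the centre of its underside; to be left alone
- gloves: box of gloves 120 x 235 mm, 85 mm high, at one side of the table; loose; origin at the centre of its underside; to be left alone
- tablet: black tablet computer 130 x 200 x 11 mm, lying flat near the robot's left; loose; origin at the centre of its underside; to be left alone
- pen: ball pen 140 mm long and 9 mm thick, lying on the table between the mixer's front and the robot; loose; origin at the centre of its underside; to be left alone

How it is judged:
On the way, in this order (a step that is already met when the one before it is completed fails the run):
1. both blue arrow keys are held down together (each at least 3.5 of 5 mm) for 1.8 s (value of joint each of key_minus, key_plus above 0.0035 m), for 1.8 s.
2. both arrow keys have come up again (value of joint each of key_minus, key_plus below 0.0008 m), for 0.1 s.
3. the green START key is pressed down (at least 3.5 of 5 mm) with both arrow keys up (all of step 2 and value of joint key_start above 0.0035 m), for 0.1 s.
At the end, for the whole second after the job is handed in: all four keys are up again (within 0.8 mm), both tubes lie on the rollers within 20 mm of where they were, and every other loose thing is within 30 mm of where it was (all of step 2 and value of joint each of key_start, key_stop below 0.0008 m and not (distance of tube_a from where it was at the start of the episode above 0.02 m) and not (distance of tube_b from where it was at the start of the episode above 0.02 m) and not (distance of rack from where it was at the start of the episode above 0.03 m) and not (distance of sharps from where it was at the start of the episode above 0.03 m) and not (distance of sanitizer from where it was at the start of the episode above 0.03 m) and not (distance of gloves from where it was at the start of the episode above 0.03 m) and not (distance of tablet from where it was at the start of the episode above 0.03 m) and not (distance of pen from where it was at the start of the episode above 0.03 m)); the robot touches nothing.
It fails at once if one arrow key is pressed down (over 3.5 mm) while the other is up (under 0.8 mm) ((value of joint key_minus above 0.0035 m and value of joint key_plus below 0.0008 m) or (value of joint key_plus above 0.0035 m and value of joint key_minus below 0.0008 m)).
It fails at once if the red STOP key is pressed (over 2.5 mm) (value of joint key_stop above 0.0025 m).
It fails at once if a tube on the rollers is lifted, carried or pushed (moved more than 20 mm) (distance of any of tube_a, tube_b from where it was at the start of the episode above 0.02 m).
It fails at once if another loose thing is lifted, carried or pushed (moved more than 30 mm) (distance of any of rack, sharps, sanitizer, gloves, tablet, pen from where it was at the start of the episode above 0.03 m).
It also fails if it takes over 42 s, if anything falls off the work surface, if the arm or the gripper's body presses on something with over 40 N, if the wrist force passes 120 N, or if a joint passes its speed limit or range.

ROBOT

A 6-joint arm with a two-finger parallel gripper is mounted at the origin on the work surface. World frame = base frame: x ahead of the robot, y to its left, z up, the work surface at z = 0. Lengths are in m, angles in rad, forces in N, time in s.
With the tool pointing down it reaches from about 0.3 to 0.875 m from the base axis. Payload 6.4 kg.
Tool frame: the origin (TCP) lies midway between the tips of the shut fingers; the grasp point (between the pads) lies 19 mm behind it; z points along the fingers, y is the line along which they close (so a half turn about z gives the same grasp; the last joint's range is limited). The gripper opens to 88 mm and grips with 3 to 60 N. Pads are 18 mm wide; open, the fingers measure 123 mm over their backs; the gripper's body (75 mm by 187 mm) begins 45 mm behind the grasp point.
Start: joints at [0.907, 0.181, 1.607, -0, 1.354, -0.206], TCP at [0.254, 0.516, 0.209] pointing down, gripper open.
Joint ranges: [-2.99, 2.99], [-0.89, 2.07], [0.3, 2.58], [-1.14, 4.28], [0, 2.63], [-3.12, 3.12]. Speed limits (rad/s): [2.57, 2.57, 3.01, 3.14, 3.14, 3.14].

INTERFACE

Orientations are given as a unit quaternion [w, x, y, z].
In Python, from rig import status, vision, env gives the robot as it stands.
- The arm moves only by the shell command python3 -m creep 'ROWS'. ROWS is JSON, a list of rows, each a list of 3 entries, a list of its own where there are three numbers: the shift along the tool's x, y, z scaled (see below), then the turn, a rotation vector about the tool's x, y, z scaled (see below), then the gripper command: -1 is shut, 1 is fully open, values between are in proportion. In form: [[[dx, dy, dz], [wx, wy, wz], claw], ...]. A call has 1 to 20 rows; each row is the pose to reach, as a shift and turn from the pose commanded when the call began, along the tool's axes at that moment, turning the shorter way round; what a row does not reach only later rows make up. The controller multiplies each number of a shift by 0.25 m and each number of a turn by 180 degrees. A row lasts 1/12 s, in which the tool goes at most 41.7 mm and 7.16 degrees, less where a joint would pass 70% of its speed; a pose out of reach is approached as far as the arm can. A call with a number of a shift or a turn outside -1 to 1 is refused whole. A call with a gripper value outside its range is refused whole. The fingers move at their own pace and stop on an object; the grip force is fixed at half the most. Time passes only in rows, so rows that repeat a pose let the fingers close. It gives the time, the measured TCP pose, the force, the opening and the grip force at its end, in the units of the state.
- status.sense(): the state, without advancing time (a new reading comes with each control period).
- vision.grab_frame(name): name is "scene" or "top" or "wrist"; returns a dict with "color" (420x560x3 uint8, blue, green, red), "fovy" (degrees; the focal length in pixels is half the picture's height over the tangent of half this angle, whatever the lens; pixels are square), "cx", "cy" (the principal point, pixels), "eye" and "orientation" of the camera in the world; the wrist camera has in their place "hand_eye" (4x4, takes a point from camera to tool coordinates, whose origin is the TCP and whose axes are the flange's). Camera axes: x right, y up, looking along -z (the intrinsics and any distortion apply to the point x, -y, -z); pixel columns grow to the right and rows downward; lengths in m; the calibration is good to about 2 mm. A picture is of the moment at which its call begins: read the wrist's pose just before it. There is no depth.
- env.finish_job(): hands the job in; it is judged then, once.
The state is a dict: "t": time; "qpos": joint angles; "joint_vel": joint speeds; "tau": joint torques, N m; "tcp_pos": TCP position; "tool_rot": TCP orientation; "ft_force": force on the tool from outside, world axes, zero at the start; "torque": the same for the moment, N m; "gripper_width": opening from 0.0 (shut) to 1.0 (fully open); "grasp_force": force on a finger pad.
Only numpy, scipy, OpenCV 4.12 (cv2) and the standard library are available. Lean on these libraries where they do the work, as an engineer would, in place of code of your own. Each camera call takes 0.05 s, during which the arm holds its last target. There are 200 camera calls.

## Working session

There is one attempt and no reset: what is moved stays moved. The work goes in short steps, Python scripts to look and compute and a shell command to move; the robot and the scene stay as the last step left them, time stands still between calls to the robot, and variables do not carry over. Pictures are saved under pics/ and viewed, at most 10 in all, crops included, and the job is handed in when it is done.

```bash
mkdir -p pics; python3 - <<'E'
from rig import status, vision
import cv2
s=status.sense();print(s)
for n in("top","scene"):
    f=vision.grab_frame(n);cv2.imwrite(f"pics/{n}0.png",f["color"]);print(n,{k:v for k,v in f.items() if k!="color"})
E
```

```text
{'t': 0.0, 'qpos': array([ 9.06722727e-01,  1.81542330e-01,  1.60795646e+00,  1.32420536e-05,
        1.35378987e+00, -2.06306178e-01]), 'joint_vel': array([-0.00128168,  0.00155627,  0.00081806,  0.00124441, -0.00037178,
        0.00046116]), 'tau': array([-1.61772327e-04, -4.33882570e+01, -3.41841352e+01,  7.02185556e-02,
        3.87565128e-02, -1.19403785e-04]), 'tcp_pos': array([0.25375015, 0.51535655, 0.20803436]), 'tool_rot': array([-3.63365742e-04,  2.26891801e-01,  9.73919602e-01, -7.66236310e-04]), 'ft_force': array([-0.55165755, -0.70090205, -0.31005169]), 'torque': array([-0.00920171,  0.01140705, -0.02960119]), 'grasp_force': 0.0, 'gripper_width': 1.0005191447376316}
top {'fovy': 47.07864985479579, 'cx': 275.1587828816482, 'cy': 203.05016999719058, 'eye': array([ 0.21541099, -0.00427732,  1.57286758]), 'orientation': array([ 0.71420358,  0.06619986, -0.05750536, -0.69442347])}
scene {'fovy': 50.22938690187071, 'cx': 274.12902412989206, 'cy': 209.9339818080206, 'eye': array([ 1.2417336 , -0.5694738 ,  1.38818577]), 'orientation': array([0.85496978, 0.27500348, 0.14337564, 0.41574413])}
```

View pics/top0.png

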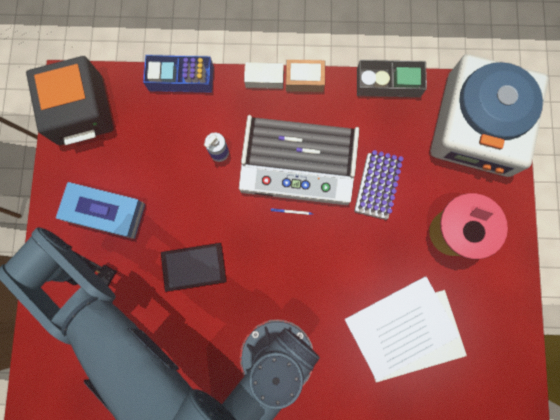

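View pics/scene0.png

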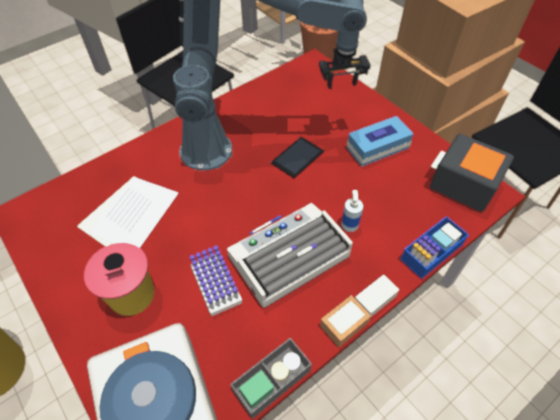

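The top view shows the key row at about STOP (266,181), minus (287,183), plus (306,185) and START (326,187). I'll enlarge both views.

```bash
python3 - <<'E'
import cv2,numpy as np
a=cv2.imread("pics/top0.png")[160:210,235:360];b=cv2.imread("pics/scene0.png")[205:255,230:320]
a=cv2.resize(a,(800,320),interpolation=cv2.INTER_CUBIC);b=cv2.resize(b,(504,280),interpolation=cv2.INTER_CUBIC)
o=np.zeros((600,800,3),np.uint8);o[:320]=a;o[320:,:504]=b
cv2.imwrite("pics/crop.png",o)
E
```

```text
(no output)
```

View pics/crop.png

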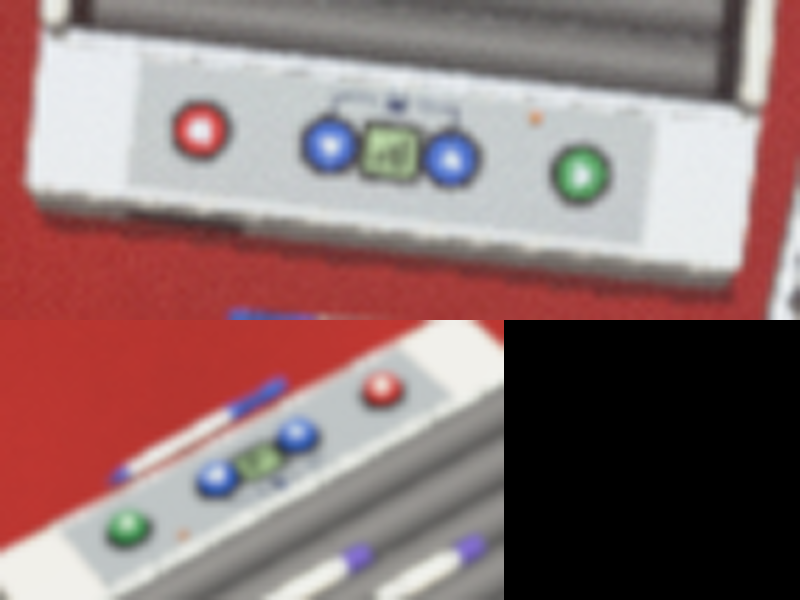

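Key centres in the crop: red (201,130), minus (330,146), plus (451,160), green (580,175). In the lower half: green (129,525), plus (219,475), minus (298,434), red (382,387). Next I fit the mixer pose to both views.

```bash
cat >h.py <<'E'
import numpy as np
from scipy.spatial.transform import Rotation as R
from rig import status
K=np.array([[-.081,y,.080] for y in(.095,.03,-.03,-.095)])  # stop minus plus start
q=lambda w:R.from_quat(np.roll(w,-1))
def key(p,P): return R.from_euler('z',p[2]).apply(P)+[p[0],p[1],0]
def target(p):  # tool rotation options
    M=R.from_euler('z',p[2]).as_matrix()
    z=M@[np.sin(np.radians(15)),0,-np.cos(np.radians(15))]
    out=[]
    for s in(1,-1):
        y=s*M[:,1];out.append(R.from_matrix(np.c_[np.cross(y,z),y,z]))
    return out
def rel(pos,rot):
    s=status.sense();T=q(s["tool_rot"])
    return T.inv().apply(pos-s["tcp_pos"])/.25,(T.inv()*rot).as_rotvec()/np.pi
E
python3 - <<'E'
from h import *
from rig import vision
from scipy.optimize import least_squares
t=np.array([[201,130],[330,146],[451,160],[580,175]]);t=(t+.5)/6.4-.5+[235,160]
s=np.array([[382,67],[298,114],[219,155],[129,205]]);s=(s+.5)/5.6-.5+[230,205]
F={n:vision.grab_frame(n) for n in("top","scene")}
def proj(f,P):
    c=q(f["orientation"]).inv().apply(P-f["eye"]);k=210/np.tan(np.radians(f["fovy"]/2))
    return np.c_[f["cx"]-k*c[:,0]/c[:,2],f["cy"]+k*c[:,1]/c[:,2]]
for u in((1,0),(0,1),(1,1)):
    r=lambda p:np.r_[u[0]*(proj(F["top"],key(p,K))-t).ravel(),u[1]*(proj(F["scene"],key(p,K))-s).ravel()]
    o=least_squares(r,[.6,0,-.1]);print(u,o.x,np.round(o.fun,1))
p=o.x;np.save("p.npy",p);print(key(p,K))
mid=key(p,K[1:3]).mean(0)
for T in target(p):
    print(T.as_quat(), rel(mid-T.as_matrix()[:,2]*.06,T), 'z',T.as_matrix()[:,2])
E
```

```text
(1, 0) [ 0.62479142 -0.05235785 -0.09390257] [-0.2  0.   0.  -0.1 -0.1 -0.   0.2  0.1  0.   0.   0.   0.   0.   0.
  0.   0. ]
(0, 1) [ 0.62245862 -0.05346238 -0.08880121] [ 0.   0.   0.   0.   0.   0.   0.   0.   0.2 -0.1  0.1 -0.2 -0.2  0.3
 -0.1  0. ]
(1, 1) [ 0.62378777 -0.05292138 -0.09183067] [ 0.   0.4  0.2  0.3  0.2  0.3  0.5  0.3  0.7  0.1  0.5 -0.1  0.2  0.4
  0.3  0.1]
[[ 0.55184072  0.04910617  0.08      ]
 [ 0.54588011 -0.01561995  0.08      ]
 [ 0.54037801 -0.07536714  0.08      ]
 [ 0.5344174  -0.14009327  0.08      ]]
[ 0.04550653  0.99039995 -0.00599105  0.13038863] (array([-1.97157362, -1.52354032,  0.28286673]), array([-0.01557662, -0.0825221 , -0.11577462])) z [ 0.25772852 -0.02373414 -0.96592583]
[ 0.99039995 -0.04550653  0.13038863  0.00599105] (array([-1.97157362, -1.52354032,  0.28286673]), array([-0.1155951 ,  0.02181937,  0.87670835])) z [ 0.25772852 -0.02373414 -0.96592583]
```

```bash
python3 -m creep '[[[-0.98,-0.76,0.0],[-0.0156,-0.0825,-0.1158],-0.034],[[-0.98,-0.76,0.0],[-0.0156,-0.0825,-0.1158],-0.034],[[-0.98,-0.76,0.0],[-0.0156,-0.0825,-0.1158],-0.034],[[-0.98,-0.76,0.0],[-0.0156,-0.0825,-0.1158],-0.034],[[-0.98,-0.76,0.0],[-0.0156,-0.0825,-0.1158],-0.034],[[-0.98,-0.76,0.0],[-0.0156,-0.0825,-0.1158],-0.034],[[-0.98,-0.76,0.0],[-0.0156,-0.0825,-0.1158],-0.034],[[-0.98,-0.76,0.0],[-0.0156,-0.0825,-0.1158],-0.034],[[-0.98,-0.76,0.0],[-0.0156,-0.0825,-0.1158],-0.034],[[-0.98,-0.76,0.0],[-0.0156,-0.0825,-0.1158],-0.034],[[-0.98,-0.76,0.0],[-0.0156,-0.0825,-0.1158],-0.034],[[-0.98,-0.76,0.0],[-0.0156,-0.0825,-0.1158],-0.034]]'
cat >n.py <<'E'
from h import *
import sys
p=np.load("p.npy");T=target(p)[0];z=T.as_matrix()[:,2]
k={"mid":key(p,K[1:3]).mean(0),"start":key(p,K)[3]}[sys.argv[1]]
s=status.sense();print(s["t"],s["ft_force"],s["gripper_width"]*88)
print(rel(k-z*float(sys.argv[2]),T))
E
python3 n.py mid .04
```

```text
t: 1.2
tcp_pos: [0.3894, 0.2381, 0.2088]
tool_rot: [0.13, 0.045, 0.99, -0.005]
ft_force: [-0.5, 0.8, -0.9]
gripper_width: 0.482
grasp_force: 0.0
1.2 [-0.54523171  0.77782416 -0.85129162] 42.43053300788933
(array([-0.55728195, -1.07457544,  0.52137777]), array([4.90881896e-04, 2.23641542e-05, 3.68794583e-04]))
```

```bash
python3 -m creep '[[[-0.557,-1.0,0.35],[0,0,0],-0.034],[[-0.557,-1.0,0.35],[0,0,0],-0.034],[[-0.557,-1.0,0.35],[0,0,0],-0.034],[[-0.557,-1.0,0.35],[0,0,0],-0.034],[[-0.557,-1.0,0.35],[0,0,0],-0.034],[[-0.557,-1.0,0.35],[0,0,0],-0.034],[[-0.557,-1.0,0.35],[0,0,0],-0.034],[[-0.557,-1.0,0.35],[0,0,0],-0.034],[[-0.557,-1.0,0.35],[0,0,0],-0.034],[[-0.557,-1.0,0.35],[0,0,0],-0.034],[[-0.557,-1.0,0.35],[0,0,0],-0.034],[[-0.557,-1.0,0.35],[0,0,0],-0.034]]'
python3 n.py mid .03
python3 - <<'E'
from rig import vision
import cv2
f=vision.grab_frame("wrist");print(f["fovy"],f["cx"],f["cy"],f["hand_eye"]);cv2.imwrite("pics/w1.png",f["color"])
E
```

```text
t: 2.2
tcp_pos: [0.5231, -0.0241, 0.1604]
tool_rot: [0.131, 0.044, 0.99, -0.005]
ft_force: [0.1, 0.3, 0.2]
gripper_width: 0.482
grasp_force: 0.0
2.2 [0.10914471 0.32517153 0.18616963] 42.45548401216409
(array([-0.00111796, -0.07816757,  0.21309822]), array([0.00061745, 0.00013836, 0.00081703]))
71.96836868401073 277.43978872099717 208.82867102149567 [[-5.97941327e-05  9.62045609e-01  2.72888700e-01  6.94781386e-02]
 [ 9.99999962e-01  1.31110477e-04 -2.43103244e-04  4.05672296e-04]
 [-2.69654976e-04  2.72888675e-01 -9.62045580e-01 -1.75794812e-01]
 [ 0.00000000e+00  0.00000000e+00  0.00000000e+00  1.00000000e+00]]
```

View pics/w1.png

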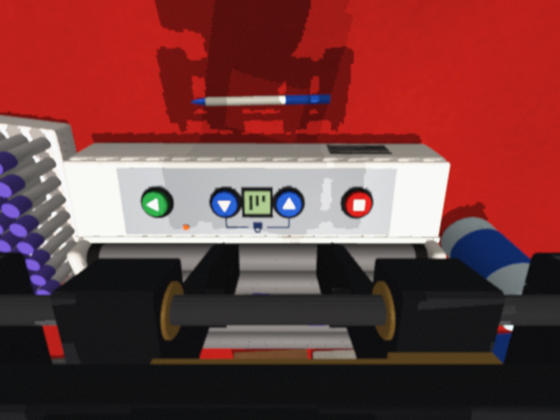

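The wrist view shows the row at green (156,203), one arrow (224,203), the other (289,203) and red (358,203). I'll use it to check the pose fit.

```bash
python3 - <<'E'
from h import *
from rig import vision
import cv2
from scipy.optimize import least_squares
s=status.sense();f=vision.grab_frame("wrist");im=f["color"];H=f["hand_eye"];T=q(s["tool_rot"]);k=210/np.tan(np.radians(f["fovy"]/2))
def pt(P):
    c=(P-H[:3,3])@H[:3,:3]
    return np.c_[f["cx"]-k*c[:,0]/c[:,2],f["cy"]+k*c[:,1]/c[:,2]]
proj=lambda P:pt(T.inv().apply(P-s["tcp_pos"]))
p=np.load("p.npy");print(proj(key(p,K)))
w=np.array([[358,203],[289,203],[224,203],[156,203.]])
o=least_squares(lambda p:(proj(key(p,K))-w).ravel(),p);print(p,o.x,o.fun)
print(pt(np.array([[0,y,z] for y in(-.03,.03) for z in(0,-.02)])))
c=cv2.resize(im[170:300,130:390],(800,400),interpolation=cv2.INTER_CUBIC);cv2.imwrite("pics/w2.png",c)
E
```

```text
[[358.3466437  204.87315319]
 [288.35674215 204.74819216]
 [223.67176476 204.63270261]
 [153.51072312 204.50743602]]
[ 0.62378777 -0.05292138 -0.09183067] [ 0.62227037 -0.05176179 -0.0885036 ] [ 1.45784037  0.0669007   0.20429814  0.14341667  0.32719359  0.21407694
 -1.9863435   0.29065826]
[[230.61753544 237.84993105]
 [225.29073839 250.50632421]
 [322.87776621 237.83559879]
 [328.0648291  250.48926559]]
```

View pics/w2.png

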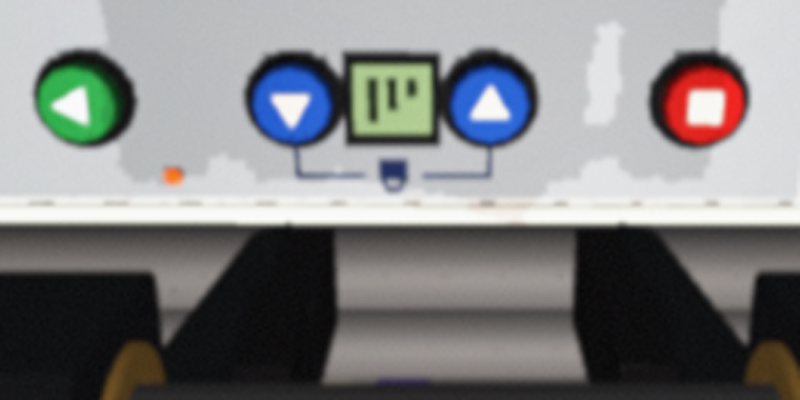

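All three cameras agree within 2 mm, and the tips line up with the arrow keys. Now I go down to just above them.

```bash
python3 -m creep '[[[-0.001,-0.077,0.1],[0,0,0],-0.034],[[-0.001,-0.077,0.2],[0,0,0],-0.034],[[-0.001,-0.077,0.309],[0,0,0],-0.034],[[-0.001,-0.077,0.309],[0,0,0],-0.034],[[-0.001,-0.077,0.309],[0,0,0],-0.034]]'
python3 n.py mid 0
python3 - <<'E'
from rig import vision
import cv2,numpy as np
f=vision.grab_frame("scene")["color"][200:260,225:325];w=vision.grab_frame("wrist")["color"][150:300,130:390]
o=np.zeros((600,600,3),np.uint8);o[:300,:500]=cv2.resize(f,(500,300),interpolation=2);o[300:,:520]=cv2.resize(w,(520,300))
cv2.imwrite("pics/s2.png",o)
E
```

```text
t: 2.72
tcp_pos: [0.5407, -0.046, 0.0846]
tool_rot: [0.129, 0.045, 0.991, -0.005]
ft_force: [-0.2, 0.2, -0.3]
gripper_width: 0.481
grasp_force: 0.0
2.7167 [-0.17550274  0.16806491 -0.27743828] 42.313379039959024
(array([-0.00445133,  0.00292021,  0.02009653]), array([ 0.00070435, -0.00092923,  0.0001893 ]))
```

View pics/s2.png

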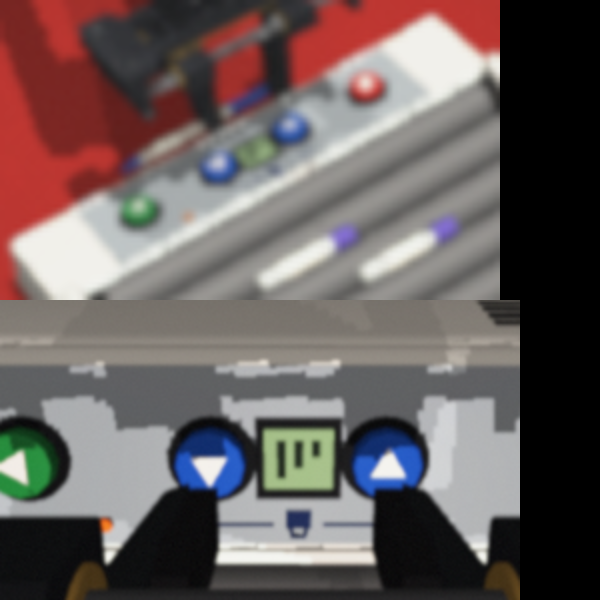

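The tips still look about 10 mm above the caps: this gripper's tips draw back when it is part open. I'll go down in small steps and watch the force.

```bash
python3 -m creep '[[[-0.004,0.003,0.012],[0,0,0],-0.04],[[-0.004,0.003,0.024],[0,0,0],-0.04],[[-0.004,0.003,0.024],[0,0,0],-0.04],[[-0.004,0.003,0.024],[0,0,0],-0.04]]'; python3 n.py mid 0
python3 -m creep '[[[0,0,0.008],[0,0,0],-0.04],[[0,0,0.012],[0,0,0],-0.04],[[0,0,0.012],[0,0,0],-0.04]]'; python3 n.py mid 0
python3 - <<'E'
from rig import vision
import cv2,numpy as np
f=vision.grab_frame("scene")["color"][200:260,225:325];w=vision.grab_frame("wrist")["color"][150:300,130:390]
o=np.zeros((600,600,3),np.uint8);o[:300,:500]=cv2.resize(f,(500,300),interpolation=2);o[300:,:520]=cv2.resize(w,(520,300))
cv2.imwrite("pics/s3.png",o)
E
```

```text
t: 3.15
tcp_pos: [0.5448, -0.0466, 0.0807]
tool_rot: [0.131, 0.045, 0.99, -0.006]
ft_force: [0.5, 0.3, -0.6]
gripper_width: 0.481
grasp_force: 0.0
3.15 [ 0.49584984  0.32154932 -0.58559987] 42.3163945481355
(array([0.00737864, 0.00390423, 0.00082806]), array([2.67668935e-04, 4.02382141e-04, 1.64091584e-05]))
t: 3.4
tcp_pos: [0.5452, -0.0467, 0.0771]
tool_rot: [0.131, 0.046, 0.99, -0.005]
ft_force: [-0.4, 0.5, 0.1]
gripper_width: 0.483
grasp_force: 0.0
3.4 [-0.44968322  0.466634    0.05088782] 42.48241990668973
(array([ 0.00533548,  0.00410617, -0.01363966]), array([ 3.32775019e-04,  5.92875254e-05, -9.71453954e-05]))
```

View pics/s3.png

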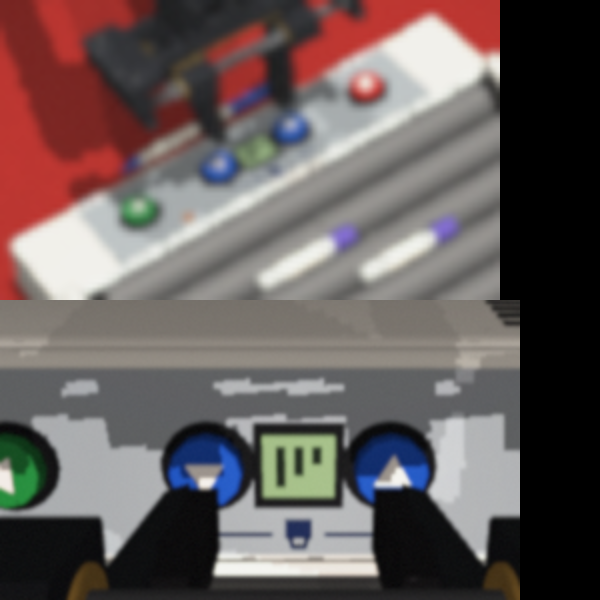

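No contact yet, with about 10 mm left. I'll keep going down.

```bash
python3 -m creep '[[[0.005,0.003,0.01],[0,0,0],-0.04],[[0.005,0.003,0.02],[0,0,0],-0.04],[[0.005,0.003,0.02],[0,0,0],-0.04]]'; python3 n.py mid 0
python3 -m creep '[[[0,0,0.008],[0,0,0],-0.04],[[0,0,0.008],[0,0,0],-0.04]]'|grep ft; python3 n.py mid 0
```

```text
t: 3.75
tcp_pos: [0.5451, -0.0458, 0.0714]
tool_rot: [0.13, 0.046, 0.99, -0.005]
ft_force: [0.2, 0.0, 0.3]
gripper_width: 0.479
grasp_force: 0.0
3.75 [0.19041932 0.04279358 0.32849329] 42.153086735484145
(array([-0.0012002 ,  0.00054798, -0.03518063]), array([ 3.96259633e-04, -1.46600516e-04, -8.37513699e-05]))
ft_force: [-0.7, 0.5, -0.7]
3.9167 [-0.7492122   0.46755385 -0.72176041] 42.37718525282564
(array([ 0.00014388,  0.00098031, -0.04229729]), array([ 3.47047966e-04,  1.64034576e-05, -7.58875551e-05]))
```

```bash
for i in 1; do python3 -m creep '[[[0,0,0.006],[0,0,0],-0.04],[[0,0,0.006],[0,0,0],-0.04]]'|grep -E 'ft|tcp'; python3 -m creep '[[[0,0,0.006],[0,0,0],-0.04],[[0,0,0.006],[0,0,0],-0.04]]'|grep -E 'ft|tcp'; done; python3 n.py mid 0
python3 - <<'E'
from rig import vision
import cv2,numpy as np
f=vision.grab_frame("scene")["color"][200:260,225:325];w=vision.grab_frame("wrist")["color"][150:300,130:390]
o=np.zeros((600,600,3),np.uint8);o[:300,:500]=cv2.resize(f,(500,300),interpolation=2);o[300:,:520]=cv2.resize(w,(520,300))
cv2.imwrite("pics/s4.png",o)
E
```

```text
tcp_pos: [0.5463, -0.046, 0.0685]
ft_force: [-0.4, 0.4, 0.1]
tcp_pos: [0.5467, -0.0461, 0.0671]
ft_force: [0.0, -0.4, 0.1]
4.25 [ 0.0185245  -0.42240637  0.11203124] 41.96435459273426
(array([ 0.00071497,  0.00098442, -0.0536551 ]), array([ 3.37103498e-04,  1.12024218e-04, -7.51755146e-05]))
```

View pics/s4.png

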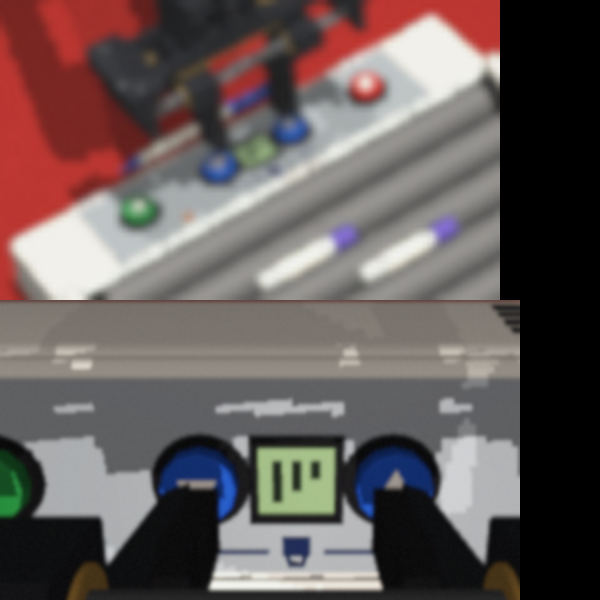

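The tips sit centred over both caps, just above contact. I'll continue in 2 mm steps.

```bash
for i in 1; do python3 -m creep '[[[0,0,0.008],[0,0,0],-0.04],[[0,0,0.008],[0,0,0],-0.04]]'|grep -E 'ft|tcp'; python3 -m creep '[[[0,0,0.006],[0,0,0],-0.04],[[0,0,0.006],[0,0,0],-0.04]]'|grep -E 'ft|tcp'; done; python3 n.py mid 0
```

```text
tcp_pos: [0.5472, -0.0461, 0.0651]
ft_force: [0.7, -0.1, -0.1]
tcp_pos: [0.5476, -0.0461, 0.0636]
ft_force: [0.2, 0.3, 0.7]
4.6833 [0.18878735 0.26538476 0.69140052] 42.53273236599048
(array([ 0.00025734,  0.00086712, -0.06791484]), array([ 3.49721099e-04,  4.56600635e-05, -7.20149393e-05]))
```

```bash
python3 -m creep '[[[0,0,0.006],[0,0,0],-0.04],[[0,0,0.006],[0,0,0],-0.04]]'|grep -E 'ft|tcp'; python3 -m creep '[[[0,0,0.006],[0,0,0],-0.04],[[0,0,0.006],[0,0,0],-0.04]]'|grep -E 'ft|tcp'; python3 n.py mid 0
python3 - <<'E'
from rig import vision
import cv2,numpy as np
f=vision.grab_frame("scene")["color"][200:260,225:325];w=vision.grab_frame("wrist")["color"][150:300,130:390]
o=np.zeros((600,600,3),np.uint8);o[:300,:500]=cv2.resize(f,(500,300),interpolation=2);o[300:,:520]=cv2.resize(w,(520,300))
cv2.imwrite("pics/s5.png",o)
E
```

```text
tcp_pos: [0.548, -0.0462, 0.0622]
ft_force: [-0.1, 0.1, 0.4]
tcp_pos: [0.5484, -0.0462, 0.0608]
ft_force: [-0.2, -0.4, -0.2]
5.0167 [-0.17151039 -0.4390226  -0.15540444] 41.89132564344894
(array([ 0.00049987,  0.00090105, -0.07975241]), array([ 3.38389207e-04,  7.52406611e-05, -6.27142120e-05]))
```

View pics/s5.png

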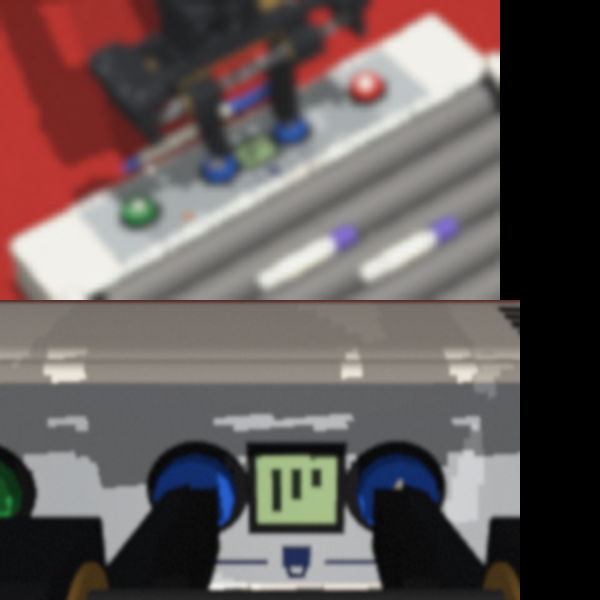

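Still clear, and the tips are centred and close to the caps. I'll keep stepping down and watching the force.

```bash
python3 -m creep '[[[0,0,0.005],[0,0,0],-0.04],[[0,0,0.005],[0,0,0],-0.04],[[0,0,0.005],[0,0,0],-0.04]]'|grep -E 'ft|tcp'; python3 -m creep '[[[0,0,0.005],[0,0,0],-0.04],[[0,0,0.005],[0,0,0],-0.04],[[0,0,0.005],[0,0,0],-0.04]]'|grep -E 'ft|tcp'; python3 n.py mid 0
```

```text
tcp_pos: [0.5488, -0.0463, 0.0598]
ft_force: [0.0, 0.1, 0.7]
tcp_pos: [0.549, -0.0462, 0.0585]
ft_force: [0.6, -0.2, -0.6]
5.6167 [ 0.64027191 -0.2386604  -0.62185973] 42.35928294944627
(array([ 0.0006393 ,  0.00090108, -0.08924474]), array([ 3.38167910e-04,  9.09419608e-05, -6.15455235e-05]))
```

```bash
python3 -m creep '[[[0,0,0.005],[0,0,0],-0.04],[[0,0,0.005],[0,0,0],-0.04],[[0,0,0.005],[0,0,0],-0.04]]'|grep -E 'ft|tcp'; python3 -m creep '[[[0,0,0.005],[0,0,0],-0.04],[[0,0,0.005],[0,0,0],-0.04],[[0,0,0.005],[0,0,0],-0.04]]'|grep -E 'ft|tcp'; python3 n.py mid 0
```

```text
tcp_pos: [0.5494, -0.0463, 0.0573]
ft_force: [0.5, 0.1, -0.6]
tcp_pos: [0.5497, -0.0463, 0.0561]
ft_force: [0.1, 0.3, 0.2]
6.1167 [0.10508801 0.34810373 0.22848432] 42.30302370320115
(array([ 0.00075271,  0.00091483, -0.09925773]), array([ 3.34708213e-04,  1.09987267e-04, -5.16964957e-05]))
```

```bash
python3 -m creep '[[[0,0,0.005],[0,0,0],-0.04],[[0,0,0.005],[0,0,0],-0.04],[[0,0,0.005],[0,0,0],-0.04]]'|grep -E 'ft|tcp'; python3 -m creep '[[[0,0,0.005],[0,0,0],-0.04],[[0,0,0.005],[0,0,0],-0.04],[[0,0,0.005],[0,0,0],-0.04]]'|grep -E 'ft|tcp'; python3 n.py mid 0
python3 - <<'E'
from rig import vision
import cv2,numpy as np
f=vision.grab_frame("scene")["color"][210:250,245:305];w=vision.grab_frame("wrist")["color"][200:300,180:360]
o=np.zeros((600,600,3),np.uint8);o[:267,:400]=cv2.resize(f,(400,267),interpolation=2);o[267:,:]=cv2.resize(w,(600,333),interpolation=2)
cv2.imwrite("pics/s6.png",o)
E
```

```text
tcp_pos: [0.55, -0.0463, 0.0549]
ft_force: [-0.5, -1.5, -0.1]
tcp_pos: [0.5503, -0.0463, 0.0537]
ft_force: [0.3, -1.0, -0.5]
6.6167 [ 0.31496135 -0.97541116 -0.48907219] 42.67561113046715
(array([ 0.00073126,  0.00087981, -0.10919646]), array([ 3.40559441e-04,  1.12438431e-04, -5.45302244e-05]))
```

View pics/s6.png

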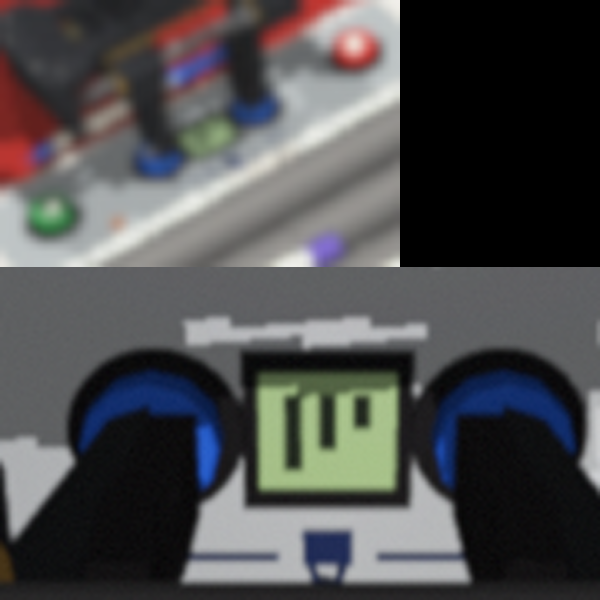

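The tip shadows now almost meet the tips, centred on both caps. On I go, by force.

```bash
python3 -m creep '[[[0,0,0.005],[0,0,0],-0.04],[[0,0,0.005],[0,0,0],-0.04],[[0,0,0.005],[0,0,0],-0.04]]'|grep -E 'ft|tcp'; python3 -m creep '[[[0,0,0.005],[0,0,0],-0.04],[[0,0,0.005],[0,0,0],-0.04],[[0,0,0.005],[0,0,0],-0.04]]'|grep -E 'ft|tcp'; python3 n.py mid 0
```

```text
tcp_pos: [0.5507, -0.0464, 0.0525]
ft_force: [0.1, -0.0, -0.2]
tcp_pos: [0.5511, -0.0465, 0.0515]
ft_force: [-0.9, -0.1, 2.0]
7.2167 [-0.94871773 -0.05571944  2.0298547 ] 41.95602098188935
(array([ 0.001577  ,  0.00109724, -0.11852143]), array([ 3.05355598e-04,  2.12192577e-04, -4.21958506e-05]))
```

Contact: 2 N along the panel normal. Now I press both down and check the force.

```bash
python3 -m creep '[[[0,0,0.008],[0,0,0],-0.04],[[0,0,0.016],[0,0,0],-0.04],[[0,0,0.024],[0,0,0],-0.04],[[0,0,0.024],[0,0,0],-0.04],[[0,0,0.024],[0,0,0],-0.04]]'|grep -E 'ft|tcp'; python3 n.py mid 0
```

```text
tcp_pos: [0.5526, -0.0466, 0.0468]
ft_force: [-13.0, 1.4, 20.0]
7.6333 [-13.01039705   1.36769418  20.01231218] 42.11038573362221
(array([ 0.00226745,  0.00104937, -0.13826652]), array([0.00028775, 0.00010505, 0.00014995]))
```

```bash
python3 -m creep '[[[0,0,0.003],[0,0,0],-0.04],[[0,0,0.003],[0,0,0],-0.04],[[0,0,0.003],[0,0,0],-0.04]]'|grep -E 'ft|tcp'
python3 - <<'E'
from h import *
s=status.sense();T=q(s["tool_rot"]).inv();print("tool F",T.apply(s["ft_force"]),"M",T.apply(s["torque"]))
E
```

```text
tcp_pos: [0.5526, -0.0466, 0.0466]
ft_force: [-17.9, 1.8, 29.7]
tool F [  9.65467858   0.1513284  -33.30070768] M [-0.04654602  1.80286727  0.05993109]
```

Balanced, at about 16 N per key, so both are fully down. Hold.

```bash
python3 -m creep '[[[0,0,0],[0,0,0],-0.04],[[0,0,0],[0,0,0],-0.04],[[0,0,0],[0,0,0],-0.04],[[0,0,0],[0,0,0],-0.04],[[0,0,0],[0,0,0],-0.04],[[0,0,0],[0,0,0],-0.04],[[0,0,0],[0,0,0],-0.04],[[0,0,0],[0,0,0],-0.04],[[0,0,0],[0,0,0],-0.04],[[0,0,0],[0,0,0],-0.04],[[0,0,0],[0,0,0],-0.04],[[0,0,0],[0,0,0],-0.04],[[0,0,0],[0,0,0],-0.04],[[0,0,0],[0,0,0],-0.04],[[0,0,0],[0,0,0],-0.04],[[0,0,0],[0,0,0],-0.04],[[0,0,0],[0,0,0],-0.04],[[0,0,0],[0,0,0],-0.04],[[0,0,0],[0,0,0],-0.04],[[0,0,0],[0,0,0],-0.04]]'|grep -E '^t:|ft|tcp'
python3 -m creep '[[[0,0,0],[0,0,0],-0.04],[[0,0,0],[0,0,0],-0.04],[[0,0,0],[0,0,0],-0.04],[[0,0,0],[0,0,0],-0.04],[[0,0,0],[0,0,0],-0.04],[[0,0,0],[0,0,0],-0.04],[[0,0,0],[0,0,0],-0.04],[[0,0,0],[0,0,0],-0.04]]'|grep -E '^t:|ft|tcp'
```

```text
t: 9.55
tcp_pos: [0.5526, -0.0466, 0.0466]
ft_force: [-18.0, 1.8, 28.3]
t: 10.22
tcp_pos: [0.5526, -0.0466, 0.0466]
ft_force: [-17.9, 1.6, 28.6]
```

```bash
python3 -m creep '[[[0,0,-0.02],[0,0,0],-0.04],[[0,0,-0.06],[0,0,0],-0.04],[[0,0,-0.16],[0,0,0],-0.04],[[0,0,-0.28],[0,0,0],-0.04],[[0,0,-0.32],[0,0,0],-0.04],[[0,0,-0.32],[0,0,0],-0.04],[[0,0,-0.32],[0,0,0],-1],[[0,0,-0.32],[0,0,0],-1],[[0,0,-0.32],[0,0,0],-1],[[0,0,-0.32],[0,0,0],-1],[[0,0,-0.32],[0,0,0],-1],[[0,0,-0.32],[0,0,0],-1]]'; python3 n.py start .02
```

```text
t: 11.22
tcp_pos: [0.5318, -0.0447, 0.1213]
tool_rot: [0.13, 0.046, 0.99, -0.005]
ft_force: [-0.2, 0.4, -0.5]
gripper_width: 0.051
grasp_force: 0.0
11.2167 [-0.23513312  0.39142732 -0.48036309] 4.529348243156001
(array([-0.00119005, -0.37921432,  0.09090501]), array([ 0.00042034, -0.00023795, -0.00010117]))
```

Both keys held for more than 2 s and released together. Next I move over START, fingers shut, then go down by force.

```bash
python3 -m creep '[[[-0.001,-0.15,0],[0,0,0],-1],[[-0.001,-0.3,0],[0,0,0],-1],[[-0.001,-0.379,0],[0,0,0],-1],[[-0.001,-0.379,0.05],[0,0,0],-1],[[-0.001,-0.379,0.091],[0,0,0],-1],[[-0.001,-0.379,0.091],[0,0,0],-1],[[-0.001,-0.379,0.091],[0,0,0],-1]]'; python3 n.py start 0
python3 -m creep '[[[0,0,0.02],[0,0,0],-1],[[0,0,0.04],[0,0,0],-1],[[0,0,0.04],[0,0,0],-1],[[0,0,0.04],[0,0,0],-1]]'|grep -E 'tcp|ft';python3 n.py start 0
```

```text
t: 11.8
tcp_pos: [0.5288, -0.1386, 0.0989]
tool_rot: [0.129, 0.045, 0.991, -0.005]
ft_force: [0.5, -0.7, -0.9]
gripper_width: 0.003
grasp_force: 0.0
11.8 [ 0.53567301 -0.74729424 -0.85670058] 0.25373682060158875
(array([-0.00288455, -0.00397312,  0.07879788]), array([ 7.89547391e-04, -6.36376743e-04,  4.74108327e-05]))
tcp_pos: [0.5321, -0.1394, 0.0902]
ft_force: [0.1, -0.1, -0.3]
12.1333 [ 0.06859748 -0.09533203 -0.29494894] 0.18897085050576018
(array([ 0.00118811, -0.00208799,  0.04176322]), array([ 4.61369152e-04, -4.23748105e-06,  1.51568924e-04]))
```

```bash
python3 -m creep '[[[0,-0.002,0.012],[0,0,0],-1],[[0,-0.002,0.024],[0,0,0],-1],[[0,-0.002,0.024],[0,0,0],-1]]'|grep -E 'tcp|ft'
python3 -m creep '[[[0,0,0.008],[0,0,0],-1],[[0,0,0.008],[0,0,0],-1],[[0,0,0.008],[0,0,0],-1]]'|grep -E 'tcp|ft'
python3 -m creep '[[[0,0,0.006],[0,0,0],-1],[[0,0,0.006],[0,0,0],-1],[[0,0,0.006],[0,0,0],-1]]'|grep -E 'tcp|ft';python3 n.py start 0
```

```text
tcp_pos: [0.5335, -0.1404, 0.0842]
ft_force: [-0.2, -0.5, 0.0]
tcp_pos: [0.5341, -0.1406, 0.0826]
ft_force: [-0.2, -0.2, -1.0]
tcp_pos: [0.5345, -0.1406, 0.0812]
ft_force: [-0.5, -0.6, -0.8]
12.8833 [-0.51669099 -0.57988619 -0.8298371 ] 0.3935308807119107
(array([0.0017784 , 0.00202588, 0.00456364]), array([ 3.23752913e-04,  1.27899674e-04, -6.23339023e-05]))
```

```bash
python3 -m creep '[[[0,0,0.006],[0,0,0],-1],[[0,0,0.006],[0,0,0],-1],[[0,0,0.006],[0,0,0],-1]]'|grep -E 'tcp|ft'
python3 -m creep '[[[0,0,0.006],[0,0,0],-1],[[0,0,0.006],[0,0,0],-1],[[0,0,0.006],[0,0,0],-1]]'|grep -E 'tcp|ft'
python3 -m creep '[[[0,0,0.006],[0,0,0],-1],[[0,0,0.006],[0,0,0],-1],[[0,0,0.006],[0,0,0],-1]]'|grep -E 'tcp|ft';python3 n.py start 0
```

```text
tcp_pos: [0.5349, -0.1406, 0.0797]
ft_force: [0.7, -0.8, -0.0]
tcp_pos: [0.5353, -0.1406, 0.0782]
ft_force: [0.3, 0.7, 0.8]
tcp_pos: [0.5356, -0.1407, 0.0768]
ft_force: [1.3, -0.5, -0.4]
13.6333 [ 1.33212702 -0.50616445 -0.40186253] 0.36510693277684575
(array([ 0.00161964,  0.00192898, -0.01372092]), array([ 3.51726076e-04,  1.05686311e-04, -7.04850172e-05]))
```

```bash
python3 -m creep '[[[0,0,0.006],[0,0,0],-1],[[0,0,0.006],[0,0,0],-1],[[0,0,0.006],[0,0,0],-1]]'|grep -E 'tcp|ft'
python3 -m creep '[[[0,0,0.006],[0,0,0],-1],[[0,0,0.006],[0,0,0],-1],[[0,0,0.006],[0,0,0],-1]]'|grep -E 'tcp|ft'
python3 -m creep '[[[0,0,0.006],[0,0,0],-1],[[0,0,0.006],[0,0,0],-1],[[0,0,0.006],[0,0,0],-1]]'|grep -E 'tcp|ft';python3 n.py start 0
```

```text
tcp_pos: [0.536, -0.1407, 0.0753]
ft_force: [-0.2, 0.3, -0.2]
tcp_pos: [0.5364, -0.1407, 0.0739]
ft_force: [0.5, 0.1, 1.1]
tcp_pos: [0.5368, -0.1408, 0.0724]
ft_force: [1.0, 0.2, 0.6]
14.3833 [0.96425072 0.21018073 0.62695239] 0.26429088245138727
(array([ 0.00158592,  0.00196919, -0.03174235]), array([ 3.44806828e-04,  9.20901954e-05, -6.60590580e-05]))
```

```bash
python3 -m creep '[[[0,0,0.008],[0,0,0],-1],[[0,0,0.008],[0,0,0],-1]]'|grep -E 'tcp|ft'
python3 -m creep '[[[0,0,0.008],[0,0,0],-1],[[0,0,0.008],[0,0,0],-1]]'|grep -E 'tcp|ft'
python3 -m creep '[[[0,0,0.006],[0,0,0],-1],[[0,0,0.006],[0,0,0],-1]]'|grep -E 'tcp|ft';python3 n.py start 0
```

```text
tcp_pos: [0.5373, -0.1408, 0.0703]
ft_force: [-0.8, -0.4, 0.4]
tcp_pos: [0.5378, -0.1408, 0.0684]
ft_force: [-0.2, 0.7, -0.5]
tcp_pos: [0.5382, -0.1409, 0.067]
ft_force: [0.7, -0.8, 0.6]
14.8833 [ 0.74377468 -0.80332765  0.59911438] 0.7449394749680688
(array([ 0.00138635,  0.00185471, -0.05425   ]), array([ 3.58312813e-04,  7.87990878e-05, -7.99148345e-05]))
```

```bash
python3 -m creep '[[[0,0,0.006],[0,0,0],-1],[[0,0,0.006],[0,0,0],-1]]'|grep -E 'tcp|ft'
python3 -m creep '[[[0,0,0.006],[0,0,0],-1],[[0,0,0.006],[0,0,0],-1]]'|grep -E 'tcp|ft'
python3 -m creep '[[[0,0,0.006],[0,0,0],-1],[[0,0,0.006],[0,0,0],-1]]'|grep -E 'tcp|ft';python3 n.py start 0
```

```text
tcp_pos: [0.5386, -0.1409, 0.0656]
ft_force: [-0.0, 0.2, 0.4]
tcp_pos: [0.539, -0.1409, 0.0641]
ft_force: [-0.5, 0.0, -0.6]
tcp_pos: [0.5394, -0.141, 0.0627]
ft_force: [-0.7, -0.5, 0.1]
15.3833 [-0.67469839 -0.47044145  0.14716747] 0.31661809589377804
(array([ 0.0015079 ,  0.00184546, -0.07214057]), array([ 3.55836845e-04,  9.36629491e-05, -7.84781291e-05]))
```

```bash
python3 -m creep '[[[0,0,0.008],[0,0,0],-1],[[0,0,0.008],[0,0,0],-1]]'|grep -E 'tcp|ft'
python3 -m creep '[[[0,0,0.008],[0,0,0],-1],[[0,0,0.008],[0,0,0],-1]]'|grep -E 'tcp|ft'
python3 -m creep '[[[0,0,0.006],[0,0,0],-1],[[0,0,0.006],[0,0,0],-1]]'|grep -E 'tcp|ft';python3 n.py start 0
python3 -m creep '[[[0,0,0.006],[0,0,0],-1],[[0,0,0.006],[0,0,0],-1]]'|grep -E 'tcp|ft';python3 n.py start 0
```

```text
tcp_pos: [0.5399, -0.141, 0.0607]
ft_force: [-0.1, 0.3, -0.6]
tcp_pos: [0.5404, -0.141, 0.0587]
ft_force: [-0.7, -0.2, 0.1]
tcp_pos: [0.5408, -0.1411, 0.0574]
ft_force: [0.3, -0.6, -0.3]
15.8833 [ 0.28211521 -0.62717218 -0.27312666] 0.4327189939523087
(array([ 0.00140443,  0.00184461, -0.0941575 ]), array([ 3.50260044e-04,  8.04208643e-05, -7.08570947e-05]))
tcp_pos: [0.5412, -0.1412, 0.0559]
ft_force: [0.8, -0.1, -0.1]
16.05 [ 0.77083819 -0.09319834 -0.10488398] 0.10244896980486885
(array([ 0.00153009,  0.00190403, -0.10009074]), array([ 3.44100162e-04,  9.60544935e-05, -6.18658363e-05]))
```

```bash
python3 -m creep '[[[0,0,0.008],[0,0,0],-1],[[0,0,0.008],[0,0,0],-1],[[0,0,0.008],[0,0,0],-1]]'|grep -E 'tcp|ft'
python3 -m creep '[[[0,0,0.006],[0,0,0],-1],[[0,0,0.006],[0,0,0],-1],[[0,0,0.006],[0,0,0],-1]]'|grep -E 'tcp|ft'
python3 -m creep '[[[0,0,0.004],[0,0,0],-1],[[0,0,0.004],[0,0,0],-1],[[0,0,0.004],[0,0,0],-1]]'|grep -E 'tcp|ft';python3 n.py start 0
```

```text
tcp_pos: [0.5417, -0.1412, 0.0541]
ft_force: [-0.4, -0.3, -0.3]
tcp_pos: [0.5421, -0.1412, 0.0527]
ft_force: [-0.7, -0.7, -0.1]
tcp_pos: [0.5425, -0.1414, 0.0518]
ft_force: [0.5, 0.5, -0.6]
16.8 [ 0.503813    0.51690839 -0.63330245] 0.3899444743799375
(array([ 0.00217921,  0.0022034 , -0.1172519 ]), array([ 3.05647057e-04,  1.79560452e-04, -6.27172954e-05]))
```

```bash
python3 -m creep '[[[0,0,0.008],[0,0,0],-1],[[0,0,0.016],[0,0,0],-1],[[0,0,0.016],[0,0,0],-1]]'|grep -E 'tcp|ft'; python3 n.py start 0
```

```text
tcp_pos: [0.5436, -0.1415, 0.0479]
ft_force: [-0.3, 0.4, 2.6]
17.05 [-0.34190395  0.42464801  2.63700015] 0.3453594960568496
(array([ 0.00251659,  0.00220685, -0.13382428]), array([ 2.98565067e-04,  2.39443958e-04, -7.81672624e-05]))
```

```bash
python3 -m creep '[[[0,0,0.008],[0,0,0],-1],[[0,0,0.012],[0,0,0],-1],[[0,0,0.012],[0,0,0],-1],[[0,0,0.012],[0,0,0],-1]]'|grep -E 'tcp|ft'; python3 n.py start 0
```

```text
tcp_pos: [0.5441, -0.1415, 0.0466]
ft_force: [-13.9, 2.4, 22.8]
17.3833 [-13.91187763   2.36702235  22.80706618] 0.2954846738780691
(array([ 0.00329029,  0.00231765, -0.13925295]), array([3.12089731e-04, 6.41896307e-05, 2.58066663e-04]))
```

START is fully down (25 N, hard stop). I'll hold it briefly, let go and back off.

```bash
python3 -m creep '[[[0,0,0],[0,0,0],-1],[[0,0,0],[0,0,0],-1],[[0,0,0],[0,0,0],-1],[[0,0,-0.04],[0,0,0],-1],[[0,0,-0.16],[0,0,0],-1],[[0,0,-0.32],[0,0,0],-1],[[0,0,-0.48],[0,0,0],-1],[[0,0,-0.56],[0,0,0],-1],[[0,0,-0.56],[0,0,0],-1],[[0,0,-0.56],[0,0,0],-1],[[0,0,-0.56],[0,0,0],-1],[[0,0,-0.56],[0,0,0],-1]]'
python3 - <<'E'
from rig import vision
import cv2,numpy as np
a=cv2.imread("pics/scene0.png");b=vision.grab_frame("scene")["color"]
d=cv2.absdiff(a,b).max(2)
for n,(u,v) in dict(tubes=(295,250),rack=(215,278),sanit=(352,212),pen=(265,225),sharps=(120,280),tablet=(298,157),gloves=(380,140),start=(253,242),minus=(283,226),plus=(269,233)).items(): print(n,d[v-8:v+9,u-8:u+9].mean().round(1))
E
```

```text
t: 18.38
tcp_pos: [0.5072, -0.1376, 0.1781]
tool_rot: [0.129, 0.046, 0.991, -0.005]
ft_force: [-0.3, 0.4, -1.1]
gripper_width: 0.007
grasp_force: 0.0
tubes 0.5
rack 0.6
sanit 0.5
pen 13.4
sharps 0.6
tablet 6.2
gloves 0.6
start 22.8
minus 0.6
plus 9.9
```

```bash
python3 -c "
from rig import env
print(env.finish_job())"
```

```text
the job is handed in; nothing more can be done
None
```

I pressed both arrow keys down together, held them for over 2 s and let them up together, then pressed START fully down and released it. The job was handed in at about 18 s with no verdict returned. The final camera check showed no change at most of the loose things; the pen and tablet areas did differ from the start, which I put down to the arm and its shadow.

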